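# Set the iris lever of a light stand to the red dot and press its lamp button

### The job

Gently push the iris lever on the light stand's ring round its arc until its pointer points at the middle of the red dot on the scale, then press the white lamp button all the way down and let it go. Leave the glass dish where it lies on the stand's window, and do not disturb the vial or the amber dropper bottle beside it.

Things in the scene. Friction and masses are not known exactly. Their poses are not given: they have to be found in the camera images.
- light_stand: black round microscope light stand, fixed to the desk, 210 mm across, top face 30 mm above the desk; origin on the ring's vertical axis at desk height, z up; its scale lies on its -x side (towards the robot, up to 0.35 rad turned), a lug with the lamp button on its +y side
- ring (a joint): the dark steel ring (113 mm across, top 41 mm above the desk) with its lever, turning about the stand's axis: 0 rad when the lever points along the stand's -x, positive counter-clockwise seen from above; stops at -1.25 and 1.25; it stays where it is left and turns against light friction (about 1.2 N at the post)
- lever_post (a point): top of the lever's white upright post: 12 mm thick, 66 mm from the ring's axis, free from 44 to 86 mm above the desk
- pointer_tip (a point): tip of the white pointer at the lever's outer end, 78 mm from the ring's axis, 36.5 mm above the desk; its x axis points outward along the lever, its y axis is along the direction in which the joint grows, and both turn with the ring
- red_dot_mid (a point): top centre of the red dot, a 10 mm disc 2 mm thick fixed on the stand's scale, about 86 mm from the ring's axis; the yellow, blue and green dots beside it are other settings. The four dots lie about 25 and 50 degrees to either side of the stand's -x direction, in any order
- lamp_button_top (a point): centre of the top of the white round lamp button (28 mm across), 52 mm above the desk when up and moving down with it; it stands 10 mm proud of a grey collar 44 mm across
- lamp_button (a joint): travel of the lamp button, 0 m when up, 0.006 when fully down; springs back; takes about 5 N to press fully
- dish_mid (a point): centre of the loose clear glass dish (63 mm across, 14 mm high) lying on the stand's round window, whose top is 42 mm above the desk
- vial_mid (a point): centre of a loose upright vial with a white cap, 19 mm across, 52 mm high, right of the stand (its -y side)
- dropper_mid (a point): centre of a loose upright amber dropper bottle with a black cap, 34 mm across, 88 mm high, right of the stand (its -y side)

How it is judged:
By the outcome, as a careful person would: the job done as asked, in the order asked, and still so for the second after the job is handed in, with the robot touching nothing.
It also fails if it takes over 48 s, if anything falls off the work surface, if the arm or the gripper's body presses on something with over 40 N, if the wrist force passes 120 N, or if a joint passes its speed limit or range.

### The arm

A 7-joint arm with a two-finger parallel gripper is mounted at the origin on a cart in front of the work surface, level with it; the furniture and walls round the work are solid. World frame = base frame: x ahead of the robot, y to its left, z up, the work surface at z = 0. Lengths are in m, angles in rad, forces in N, time in s.
With the tool pointing down it reaches from about 0.425 to 0.8 m from the base axis. Payload 8.3 kg.
Tool frame: the origin (TCP) lies between the finger pads; the fingertips stand 8 mm ahead of it and the grasp point (between the pads) lies 11 mm behind it; z points along the fingers, y is the direction in which the jaws open and shut (so a half turn about z gives the same grasp; the last joint's range is limited). The gripper opens to 85 mm and grips with 20 to 120 N. Pads are 22 mm wide; open, the fingers measure 114 mm over their backs; the gripper's body (76 mm by 85 mm) begins 54 mm behind the grasp point. The pads swing forward as they close: fully open they stand 13 mm farther back than shut.
Start: joints at [1.285, 0.383, 0.016, 1.37, -0.006, 1.388, -0.046], TCP at [0.138, -0.61, 0.239] pointing down, gripper open.
Joint ranges: [-2.95, 2.95], [-0.25, 2.06], [-1.52, 1.56], [0.18, 2.33], [-1.44, 4.58], [0.02, 2.06], [-3.01, 3.01]. Speed limits (rad/s): [2.39, 2.39, 3.01, 3.01, 3.14, 3.14, 3.14].

### API

Orientations are given as a unit quaternion [x, y, z, w].
In Python, from station import manip gives the robot as it stands. The module is installed in compiled form; this text tells all that it offers.
- The arm moves only by the tool carry_out, never from a script. Its arguments are lists of equal length, an entry for each row: "hand": the opening, from 0 (shut) to 1 (fully open); "translation": the shift along the tool's x, y, z in mm, a list of three; "rot": the turn, a rotation vector about the tool's x, y, z in rad, a list of three. A call has 1 to 12 rows; each row shifts and turns the commanded pose from where the row before left it, along the tool's axes as they then stand; what a row does not reach is not made up. A row lasts 1/12 s, in which the tool goes at most 41.7 mm and 7.16 degrees, less where a joint would pass 70% of its speed; a pose out of reach is approached as far as the arm can. A call with a gripper value outside its range is refused whole. The fingers move at their own pace and stop on an object; "newtons" is the grip in N (left out, the last holds). Time passes only in rows, so rows that do not move let the fingers close. It gives the time, the measured TCP pose, the force and the opening at its end, in the units of the state.
- manip.get_state(): the state, without advancing time (a new reading comes with each control period).
- manip.camera(name): name is "scene" or "top" or "wrist"; returns (picture, depth): 480x640x3 uint8, red, green, blue; 480x640 float32, m along the optical axis (not along the pixel's ray), 0 where there is no reading.
- manip.calibration(name): a dict with "mtx" (3x3 intrinsics, pixels), "R" (3x3) and "t" (3): a world point X has camera coordinates R X + t. Camera axes: x right, y down, z forward; pixel columns grow to the right and rows downward; lengths in m; the calibration is good to about 2 mm. The wrist camera is an equidistant fisheye: a pixel r from the principal point sees the ray r / f radians off the axis. A picture is of the moment at which its call begins: read the wrist's pose just before it. calibration takes no time and is no camera call; for the wrist camera it gives the pose at the moment of the call.
- manip.job_done(): hands the job in, once; it reports no verdict.
The state is a dict: "t": time; "joint_pos": joint angles; "qd": joint speeds; "tau": joint torques, N m; "tool_pos": TCP position; "tool_rot": TCP orientation; "wrist_force": force on the tool from outside, world axes, zero at the start; "ft_torque": the same for the moment, N m; "finger_gap": opening from 0.0 (shut) to 1.0 (fully open).
Only numpy, scipy, OpenCV 4.12 (cv2) and the standard library are available. Lean on these libraries where they do the work, as an engineer would, in place of code of your own. Each camera call takes 0.05 s, during which the arm holds its last target.

## Working session

There is one attempt and no reset: what is moved stays moved. The work goes in short steps, Python scripts to look and compute and a tool call to move; the robot and the scene stay as the last step left them, time stands still between calls to the robot, and variables do not carry over. Pictures are saved under pics/ and viewed, and the job is handed in when it is done.

Besides the shell and the picture viewer there is one more tool, called after "Emit:" by a JSON object that holds its "method" and its "body". carry_out: Moves the arm, as the interface text tells. Its arguments: {"type":"object","properties":{"hand":{"type":"array"},"translation":{"type":"array"},"rot":{"type":"array"},"newtons":{"type":"number"}},"required":["hand","translation","rot"]}

```bash
mkdir -p pics; python3 - <<'E'
from station import manip
import cv2,numpy as np
s=manip.get_state();print(s)
for n in ("scene","top"):
    p,d=manip.camera(n);cv2.imwrite(f"pics/{n}0.png",p[:,:,::-1]);np.savez(f"{n}0.npz",p=p,d=d)
    c=manip.calibration(n);print(n,c);np.savez(f"{n}cal.npz",**{k:c[k] for k in("mtx","R","t")})
E
```

```text
{'t': 0.0, 'joint_pos': array([ 1.28512104,  0.38424346,  0.01640514,  1.37115754, -0.00631398,
        1.38818786, -0.0465073 ]), 'qd': array([-1.73131243e-03,  3.67622125e-05, -5.22258953e-04, -1.57743282e-04,
       -3.44949332e-04,  4.08886378e-04, -1.43743982e-03]), 'tau': array([ 7.65172808e-04, -6.27593708e+01,  8.45000278e-01, -3.71812534e+01,
        1.66412804e-02,  1.44182050e-02,  2.05221448e-05]), 'tool_pos': array([ 0.13800106, -0.60907795,  0.23827425]), 'tool_rot': array([ 9.93800950e-01,  1.11169803e-01, -1.24660437e-04, -9.65364792e-04]), 'wrist_force': array([-0.32584756,  0.82225682, -0.43233959]), 'ft_torque': array([ 0.04529669, -0.03155883, -0.00111558]), 'finger_gap': 0.9960458601449709}
scene {'mtx': array([[541.10122762,   0.        , 323.87639006],
       [  0.        , 541.10122762, 242.27163016],
       [  0.        ,   0.        ,   1.        ]]), 'R': array([[-0.55747386, -0.82994438, -0.02037685],
       [-0.52410066,  0.37086185, -0.76666811],
       [ 0.64384888, -0.41671791, -0.64172019]]), 't': array([0.29693456, 0.35435111, 0.54291238])}
top {'mtx': array([[469.44454008,   0.        , 317.31766418],
       [  0.        , 469.44454008, 249.42408993],
       [  0.        ,   0.        ,   1.        ]]), 'R': array([[ 0.01080515, -0.99946759, -0.03078615],
       [-0.99679874, -0.00832698, -0.07951685],
       [ 0.07921816,  0.03154679, -0.99635801]]), 't': array([-0.01877102,  0.53635156,  0.87839277])}
```

View pics/top0.png

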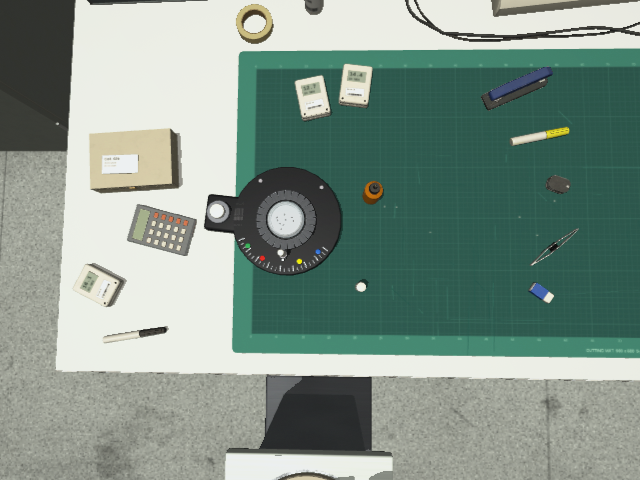

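View pics/scene0.png

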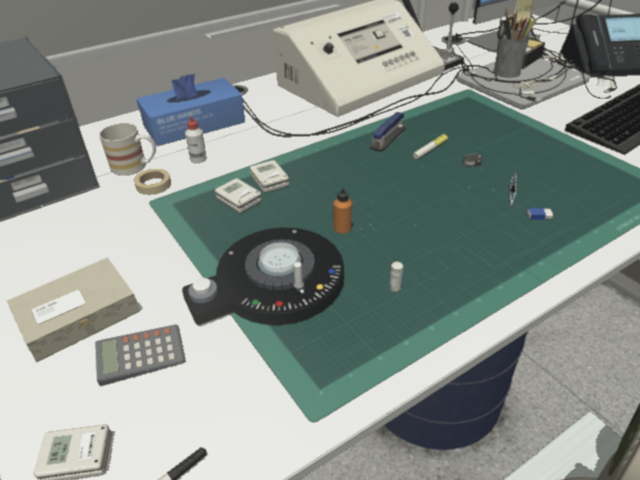

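```bash
cat > h.py <<'E'
import numpy as np,cv2
class C:
    def __init__(s,n):
        c=np.load(n+"cal.npz");s.K=c["mtx"];s.R=c["R"];s.t=c["t"]
    def ray(s,uv,z):
        uv=np.atleast_2d(uv).astype(float)
        d=np.c_[uv,np.ones(len(uv))]@np.linalg.inv(s.K).T@s.R
        o=-s.R.T@s.t
        return o+d*((z-o[2])/d[:,2])[:,None]
    def proj(s,X):
        q=(np.atleast_2d(X)@s.R.T+s.t)@s.K.T
        return q[:,:2]/q[:,2:]
def dots(p):
    h=cv2.cvtColor(p,cv2.COLOR_RGB2HSV)
    r={}
    for n,lo,hi in(("red",0,6),("red2",172,180),("yellow",20,33),("green",50,75),("blue",105,125)):
        m=cv2.inRange(h,(lo,130,90),(hi,255,255))
        k,l,st,ce=cv2.connectedComponentsWithStats(m)
        r[n]=[(ce[i].round(2),st[i,4]) for i in range(1,k) if st[i,4]>8]
    return r
E
python3 - <<'E'
from h import *
for n,(x0,x1,y0,y1) in {"top":(195,395,150,300),"scene":(170,420,180,340)}.items():
    p=np.load(n+"0.npz")["p"];cv2.imwrite(f"pics/{n}_crop.png",cv2.resize(p[y0:y1,x0:x1,::-1],None,fx=3.2 if n=="scene" else 4,fy=3.2 if n=="scene" else 4,interpolation=cv2.INTER_CUBIC))
    c=C(n)
    for k,v in dots(p).items():
        for ce,a in v:
            if x0<ce[0]<x1 and y0<ce[1]<y1: print(n,k,ce,a,c.ray(ce,.032)[0].round(4))
E
```

```text
top red [261.88 257.72] 25 [0.519  0.0911 0.032 ]
top yellow [298.88 260.83] 24 [0.5137 0.0207 0.032 ]
top green [247.25 245.15] 20 [0.5427 0.1195 0.032 ]
top blue [317.61 251.22] 23 [ 0.5322 -0.0146  0.032 ]
scene red [278.91 303.06] 32 [0.5182 0.0908 0.032 ]
scene yellow [319.24 286.42] 33 [0.5129 0.0212 0.032 ]
scene blue [330.88 270.81] 26 [ 0.5319 -0.0139  0.032 ]
```

View pics/top_crop.png

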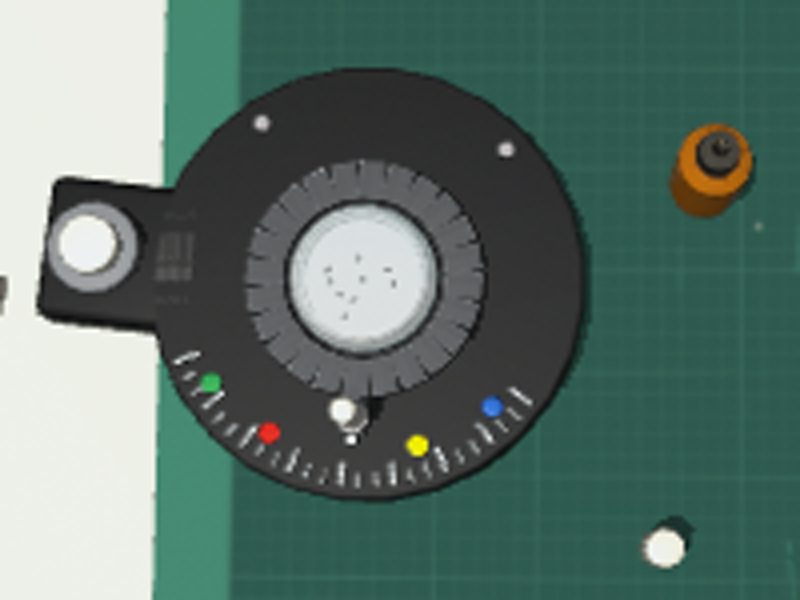

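View pics/scene_crop.png

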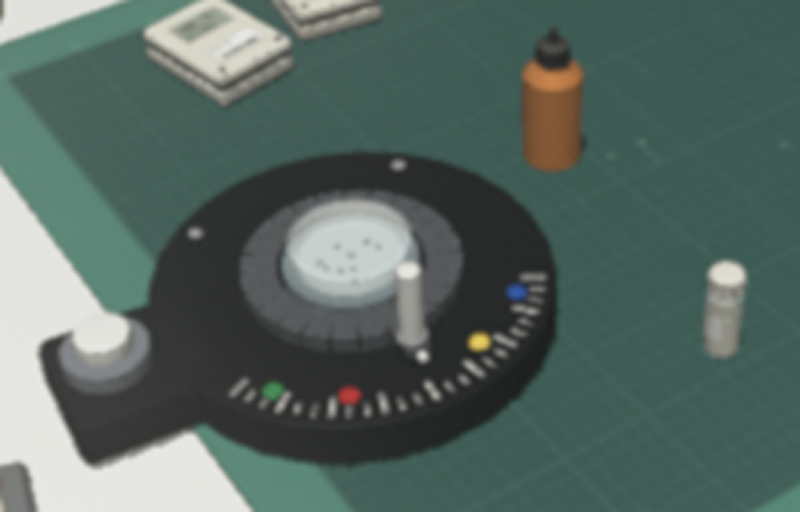

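```bash
python3 - <<'E'
from h import *
from scipy.optimize import least_squares
T=C("top");S=C("scene")
D=T.ray([[261.88,257.72],[298.88,260.83],[247.25,245.15],[317.61,251.22]],.032)[:,:2]
f=least_squares(lambda q:np.hypot(*(D-q[:2]).T)-q[2],[.6,.05,.086]);print("dots",f.x,f.fun)
f2=least_squares(lambda q:np.hypot(*(D-q).T)-.086,[.6,.05]);print(f2.x,f2.fun)
# stand outline: dark mask
p=np.load("top0.npz")["p"];m=(p.max(2)<70).astype(np.uint8)
m[:150]=0;m[300:]=0;m[:,:195]=0;m[:,350:]=0
cs,_=cv2.findContours(m,cv2.RETR_EXTERNAL,cv2.CHAIN_APPROX_NONE)
c=max(cs,key=cv2.contourArea)[:,0]
w=T.ray(c,.030)[:,:2]; g=least_squares(lambda q:np.hypot(*(w[w[:,1]<.13]-q[:2]).T)-q[2],[.6,.05,.105],loss='soft_l1',f_scale=.001);print("outline",g.x)
a=T.ray([286.5,219.75],.041)[0];print("ring ctr",a)
pt=T.ray([280.75,252.5],.086)[0];ps=S.ray([297.5,264],.086)[0]
tip=T.ray([282.75,259.75],.0365)[0];tips=S.ray([170+422/3.2,180+356/3.2],.0365)[0]
bt=T.ray([195+87/4,150+243/4],.052)[0];bs=S.ray([170+101/3.2,180+331/3.2],.052)[0]
print("post",pt,ps,"tip",tip,tips,"btn",bt,bs)
for c in (f.x[:2],f2.x,g.x[:2]):
  an=lambda v:np.degrees(np.arctan2(v[1]-c[1],v[0]-c[0]))%360
  print([round(an(v),2) for v in D],"post",an(pt),an(ps),"tip",an(tip),an(tips),np.hypot(*(pt[:2]-c)),np.hypot(*(tip[:2]-c)),"btn",an(bt),np.hypot(*(bt[:2]-c)))
print("vial",T.ray([361,287],.052),"drop",T.ray([374,188],.088))
E
```

```text
dots [0.60355556 0.04775278 0.09441641] [ 0.00060805 -0.00057716 -0.00032663  0.00029574]
[0.59328511 0.04854543] [-0.00038627 -0.00168346  0.00114851  0.00180826]
outline [0.59122341 0.04433801 0.10422601]
ring ctr [0.59059944 0.04451774 0.041     ]
post [0.52530658 0.04939491 0.086     ] [0.52449191 0.05060494 0.086     ] tip [0.51522109 0.05082564 0.0365    ] [0.51559815 0.05122149 0.0365    ] btn [0.60519857 0.17478846 0.052     ] [0.60433663 0.1754149  0.052     ]
[np.float64(152.89), np.float64(196.77), np.float64(130.31), np.float64(221.15)] post 178.79776886989143 177.93399282688105 tip 178.00767695489895 177.7416388112703 0.0782662125201295 0.08838790656694455 btn 89.25901026894432 0.12704629931489006
[np.float64(150.23), np.float64(199.3), np.float64(125.5), np.float64(225.95)] post 179.28405288621477 178.28520751129426 tip 178.32689850176172 178.02712924559404 0.067983839767769 0.07809731896991226 btn 84.60900611942465 0.12680390909601566
[np.float64(147.11), np.float64(196.97), np.float64(122.86), np.float64(224.96)] post 175.6130696405217 174.6349379123105 tip 175.1210088225886 174.79921731754368 0.06611051696547865 0.07627871228178515 btn 83.88522180833134 0.1311968868724697
vial [[ 0.46562831 -0.09545801  0.052     ]] drop [[ 0.64201033 -0.11577811  0.088     ]]
```

Top view: the stand centre is at about (0.591, 0.044), with the lever at about 175° and the red dot at about 147° (pixel 262, 258). Both cameras agree to about 1 mm. I'll move over the post by way of a waypoint.

Emit:
{"method": "carry_out", "body": {"hand": [0.4,0.4,0.4,0.4,0.4,0.4,0.4,0.4,0.4,0.4,0.4,0.4], "translation": [[28,-20,0],[28,-20,0],[28,-20,0],[28,-20,0],[28,-20,0],[28,-20,0],[28,-20,0],[28,-20,0],[28,-20,0],[28,-20,0],[28,-20,0],[28,-20,0]], "rot": [[0,0,0],[0,0,0],[0,0,0],[0,0,0],[0,0,0],[0,0,0],[0,0,0],[0,0,0],[0,0,0],[0,0,0],[0,0,0],[0,0,0]]}}

```text
t: 1.1
tool_pos: [0.4134, -0.2996, 0.2391]
tool_rot: [0.994, 0.111, -0.0, -0.0]
wrist_force: [0.4, 0.6, 0.9]
finger_gap: 0.398
```

Emit:
{"method": "carry_out", "body": {"hand": [0.4,0.4,0.4,0.4,0.4,0.4,0.4,0.4,0.4,0.4,0.4,0.4], "translation": [[15.5,-26,0],[15.5,-26,0],[15.5,-26,0],[15.5,-26,0],[15.5,-26,0],[15.5,-26,0],[15.5,-26,0],[15.5,-26,0],[15.5,-26,0],[15.5,-26,0],[15.5,-26,0],[15.5,-26,0]], "rot": [[0,0,0],[0,0,0],[0,0,0],[0,0,0],[0,0,0],[0,0,0],[0,0,0],[0,0,0],[0,0,0],[0,0,0],[0,0,0],[0,0,0]]}}

```text
t: 2.1
tool_pos: [0.5252, 0.0455, 0.2391]
tool_rot: [0.994, 0.111, -0.0, 0.0]
wrist_force: [0.8, 0.1, -1.1]
finger_gap: 0.397
```

```bash
python3 -c "
from station import manip
print(manip.get_state()['joint_pos'])"
```

```text
[ 0.33291001  0.21598448 -0.55924669  1.61780999  0.11698702  1.34191187
 -1.5907573 ]
```

Emit:
{"method": "carry_out", "body": {"hand": [0.4,0.4,0.4,0.4,0.4,0.4,0.4,0.4,0.4], "translation": [[0,0,0],[0,0,0],[0,0,0],[0,0,0],[0,0,0],[-1.5,-4,30],[0,0,30],[0,0,30],[0,0,0]], "rot": [[0,0,0.111],[0,0,0.111],[0,0,0.111],[0,0,0.111],[0,0,0.111],[0,0,0],[0,0,0],[0,0,0],[0,0,0]]}}

```text
t: 2.85
tool_pos: [0.5213, 0.0477, 0.1434]
tool_rot: [0.986, -0.165, -0.005, 0.001]
wrist_force: [-1.9, -1.5, -0.6]
finger_gap: 0.396
```

```bash
python3 - <<'E'
from station import manip
import cv2
print(manip.get_state()['joint_pos'])
for n in("wrist","scene"):
    p,d=manip.camera(n);cv2.imwrite(f"pics/{n}1.png",p[:,:,::-1])
E
```

```text
[ 0.26610685  0.283226   -0.49256802  1.75489152  0.14364513  1.1494599
 -2.17296012]
```

View pics/wrist1.png

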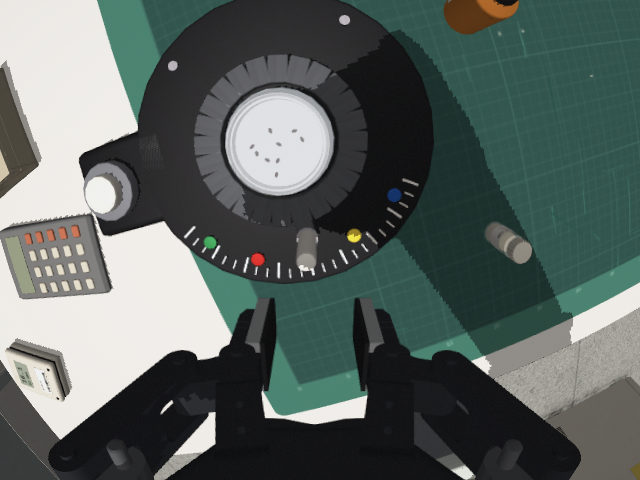

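View pics/scene1.png

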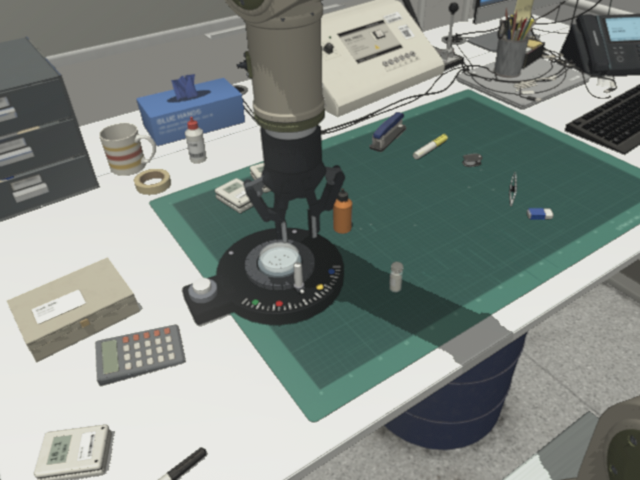

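Emit:
{"method": "carry_out", "body": {"hand": [0.4,0.4,0.4,0.4], "translation": [[0,0,15],[0,0,15],[0,0,0],[0,0,0]], "rot": [[0,0,0],[0,0,0],[0,0,0],[0,0,0]]}}

```text
t: 3.28
tool_pos: [0.5258, 0.0485, 0.1209]
tool_rot: [0.986, -0.165, 0.001, -0.0]
wrist_force: [0.1, 0.3, 0.3]
finger_gap: 0.395
```

Emit:
{"method": "carry_out", "body": {"hand": [0.4,0.4,0.4,0.4,0.4,0.4], "translation": [[0,0,14],[0,0,14],[0,0,14],[0,0,14],[0,0,0],[0,0,0]], "rot": [[0,0,0],[0,0,0],[0,0,0],[0,0,0],[0,0,0],[0,0,0]]}}

```text
t: 3.78
tool_pos: [0.5258, 0.0486, 0.0647]
tool_rot: [0.986, -0.165, 0.0, -0.0]
wrist_force: [-0.7, -0.5, -0.0]
finger_gap: 0.404
```

```bash
python3 - <<'E'
from station import manip
import cv2
p,d=manip.camera("wrist");cv2.imwrite(f"pics/wrist2.png",p[:,:,::-1])
E
```

```text
(no output)
```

View pics/wrist2.png

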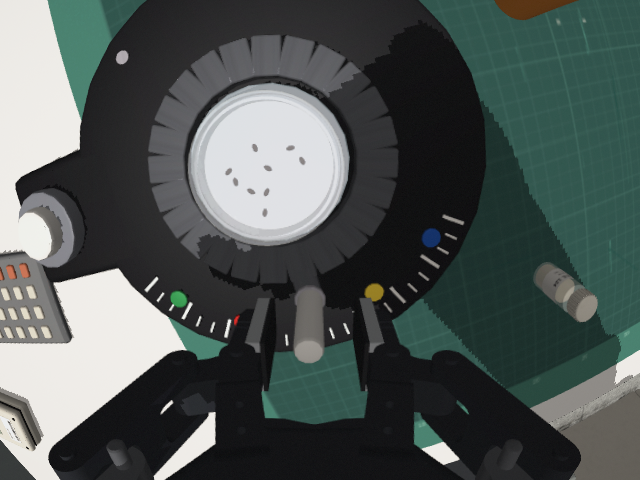

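Emit:
{"method": "carry_out", "body": {"hand": [0.4,0.4,0.4,0.4,0.4,0.4,0.4,0.4,0.4,0.4,0.4,0.4], "translation": [[0,-4,0],[0,-4,0],[0,-4,0],[0,-3,0],[0,-3,0],[0,-3,0],[0,-3,0],[0,-3,0],[0,-3,0],[0,-3,0],[0,0,0],[0,0,0]], "rot": [[0,0,0],[0,0,0],[0,0,0],[0,0,0],[0,0,0],[0,0,0],[0,0,0],[0,0,0],[0,0,0],[0,0,0],[0,0,0],[0,0,0]]}}

```text
t: 4.83
tool_pos: [0.5363, 0.0802, 0.0635]
tool_rot: [0.986, -0.165, 0.0, -0.0]
wrist_force: [0.5, -0.2, 0.4]
finger_gap: 0.402
```

```bash
python3 - <<'E'
from station import manip
import cv2
for n in("wrist","top","scene"):
    p,d=manip.camera(n);cv2.imwrite(f"pics/{n}3.png",p[:,:,::-1])
    if n=="top":cv2.imwrite(f"pics/{n}3c.png",cv2.resize(p[150:300,195:395,::-1],None,fx=4,fy=4,interpolation=cv2.INTER_CUBIC))
    if n=="scene":cv2.imwrite(f"pics/{n}3c.png",cv2.resize(p[180:340,170:420,::-1],None,fx=3.2,fy=3.2,interpolation=cv2.INTER_CUBIC))
E
```

```text
(no output)
```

View pics/wrist3.png

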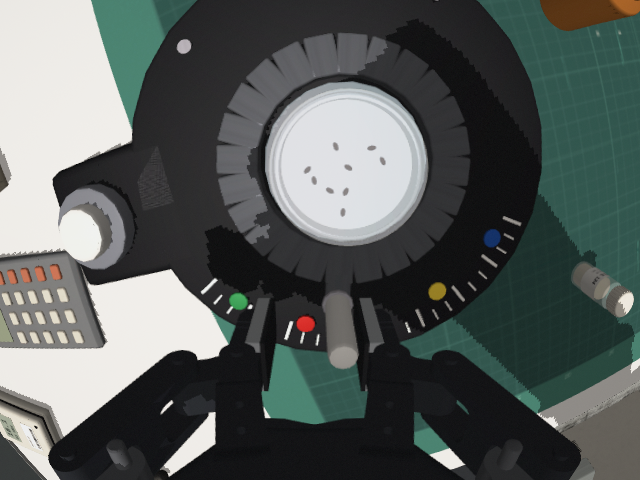

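View pics/top3c.png

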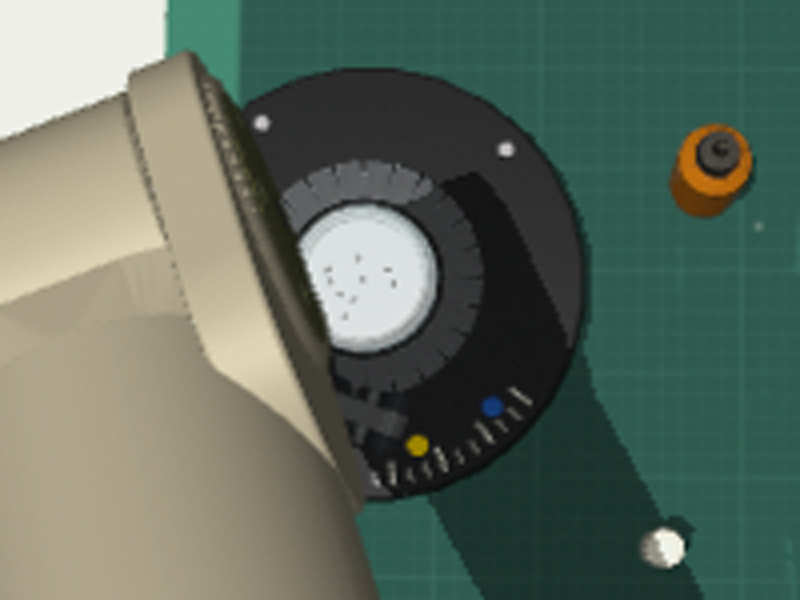

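View pics/scene3c.png

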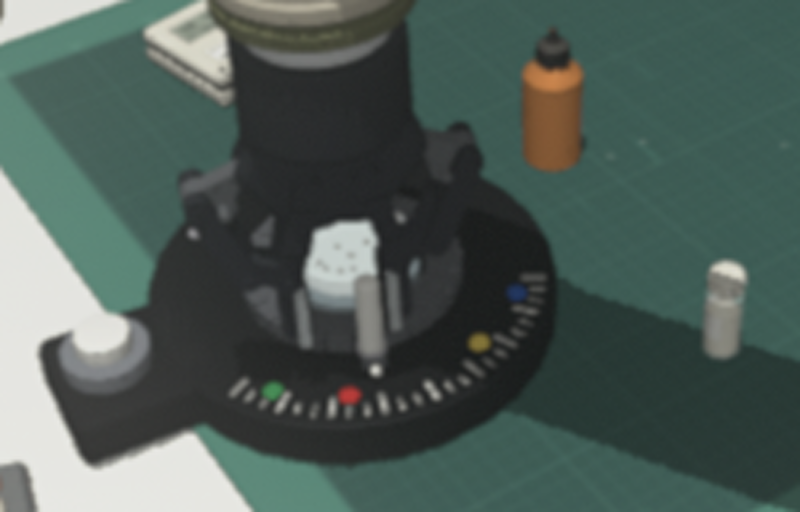

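```bash
cat > tip.py <<'E'
from h import *
import sys
S=C("scene");p=cv2.imread(sys.argv[1])
g=p.min(2).astype(float);s=cv2.cvtColor(p,cv2.COLOR_BGR2HSV)
x,y=float(sys.argv[2])/3.2+170,float(sys.argv[3])/3.2+180
x0,y0=int(round(x)),int(round(y));w=g[y0-3:y0+4,x0-3:x0+4]
print(w.astype(int))
w=np.clip(w-110,0,None);yy,xx=np.mgrid[-3:4,-3:4];u=(x0+(w*xx).sum()/w.sum(),y0+(w*yy).sum()/w.sum())
c=np.array([.591,.0444]);q=S.ray(u,.0365)[0,:2];d=S.ray([278.91,303.06],.032)[0,:2]
for v in(q,d):print(u,v,np.degrees(np.arctan2(*(v-c)[::-1])),np.hypot(*(v-c)))
E
python3 tip.py pics/scene0.png 422 356;python3 tip.py pics/scene3.png 375 370
```

```text
[[102  95  92  83  68  51  42]
 [ 83 104 130 123  89  55  41]
 [ 81 135 183 181 130  70  41]
 [ 74 131 186 194 146  80  42]
 [ 51  92 140 148 113  67  42]
 [ 36  54  82  86  68  47  40]
 [ 37  40  45  47  41  38  40]]
(np.float64(301.5450980392157), np.float64(290.6392156862745)) [0.51700824 0.05093522] 174.95252666817666 0.07427980922088756
(np.float64(301.5450980392157), np.float64(290.6392156862745)) [0.51820326 0.09083607] 147.46673985988866 0.08634624638739447
[[ 58  67  85  94  81  62  49]
 [ 56  84 133 152 122  76  46]
 [ 50  97 169 191 152  86  42]
 [ 39  83 148 170 137  82  41]
 [ 33  52  90 107  93  61  39]
 [ 36  38  46  52  50  40  38]
 [ 41  40  39  38  38  39  40]]
(np.float64(286.8984375), np.float64(295.125)) [0.52168442 0.07434606] 156.6344543412182 0.07550772534645354
(np.float64(286.8984375), np.float64(295.125)) [0.51820326 0.09083607] 147.46673985988866 0.08634624638739447
```

Emit:
{"method": "carry_out", "body": {"hand": [0.4,0.4,0.4,0.4,0.4,0.4], "translation": [[0,-3,0],[0,-3,0],[0,-2,0],[0,-1,0],[0,0,0],[0,0,0]], "rot": [[0,0,0],[0,0,0],[0,0,0],[0,0,0],[0,0,0],[0,0,0]]}}

```text
t: 5.48
tool_pos: [0.5388, 0.0886, 0.0633]
tool_rot: [0.986, -0.165, -0.0, -0.0]
wrist_force: [0.2, 0.5, 0.2]
finger_gap: 0.397
```

```bash
python3 - <<'E'
from station import manip
import cv2
for n in("wrist","scene"):
    p,d=manip.camera(n);cv2.imwrite(f"pics/{n}4.png",p[:,:,::-1])
    if n=="scene":cv2.imwrite(f"pics/{n}4c.png",cv2.resize(p[180:340,170:420,::-1],None,fx=3.2,fy=3.2,interpolation=cv2.INTER_CUBIC))
E
python3 tip.py pics/scene4.png 359 374
```

```text
[[ 66  82  89  77  60  50  40]
 [ 76 105 115  92  62  46  38]
 [ 76 113 126  99  59  38  34]
 [ 68 106 121  96  55  35  34]
 [ 49  74  84  67  44  34  36]
 [ 39  45  48  42  38  38  39]
 [ 44  43  42  41  40  42  42]]
(np.float64(280.9142857142857), np.float64(296.1714285714286)) [0.52501147 0.08295813] 149.701590226767 0.07642784673325845
(np.float64(280.9142857142857), np.float64(296.1714285714286)) [0.51820326 0.09083607] 147.46673985988866 0.08634624638739447
```

View pics/scene4c.png

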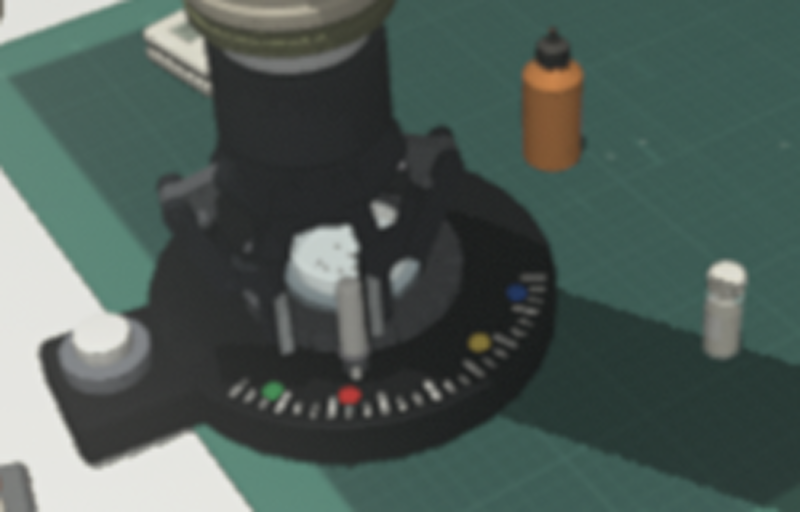

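View pics/wrist4.png

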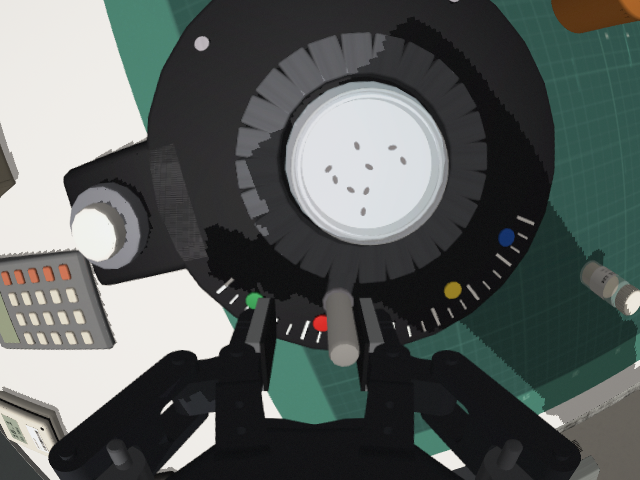

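Emit:
{"method": "carry_out", "body": {"hand": [0.4,0.4,0.4,0.4], "translation": [[0,-1,0],[0,-1,0],[0,0,0],[0,0,0]], "rot": [[0,0,0],[0,0,0],[0,0,0],[0,0,0]]}}

```text
t: 5.92
tool_pos: [0.5395, 0.0901, 0.0633]
tool_rot: [0.986, -0.165, -0.0, -0.0]
wrist_force: [-0.0, -1.2, 0.4]
finger_gap: 0.401
```

Emit:
{"method": "carry_out", "body": {"hand": [0.4,0.4,0.4,0.4,0.4,0.4,0.4,0.4,0.4,0.4,0.4,0.4], "translation": [[0,2,0],[0,3,0],[0,3,0],[0,0,0],[0,0,-15],[0,0,-20],[0,0,-20],[0,0,-20],[-30,0,0],[-30,0,0],[-30,0,0],[0,0,0]], "rot": [[0,0,0],[0,0,0],[0,0,0],[0,0,0],[0,0,0],[0,0,0],[0,0,0],[0,0,0],[0,0,0],[0,0,0],[0,0,0],[0,0,0]]}}

```text
t: 6.92
tool_pos: [0.4469, 0.1142, 0.138]
tool_rot: [0.987, -0.163, -0.001, 0.001]
wrist_force: [0.8, 1.4, -0.6]
finger_gap: 0.4
```

```bash
python3 - <<'E'
from station import manip
import cv2,numpy as np
c=manip.calibration("wrist");p,d=manip.camera("wrist");cv2.imwrite(f"pics/wrist5.png",p[:,:,::-1]);np.savez("wrist5.npz",p=p,d=d,**{k:c[k] for k in("mtx","R","t")})
for n in("top","scene"):
    p,d=manip.camera(n);cv2.imwrite(f"pics/{n}5.png",p[:,:,::-1])
    if n=="scene":cv2.imwrite(f"pics/{n}5c.png",cv2.resize(p[180:340,170:420,::-1],None,fx=3.2,fy=3.2,interpolation=cv2.INTER_CUBIC))
    if n=="top":cv2.imwrite(f"pics/{n}5c.png",cv2.resize(p[150:300,195:395,::-1],None,fx=4,fy=4,interpolation=cv2.INTER_CUBIC))
E
```

```text
(no output)
```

View pics/wrist5.png

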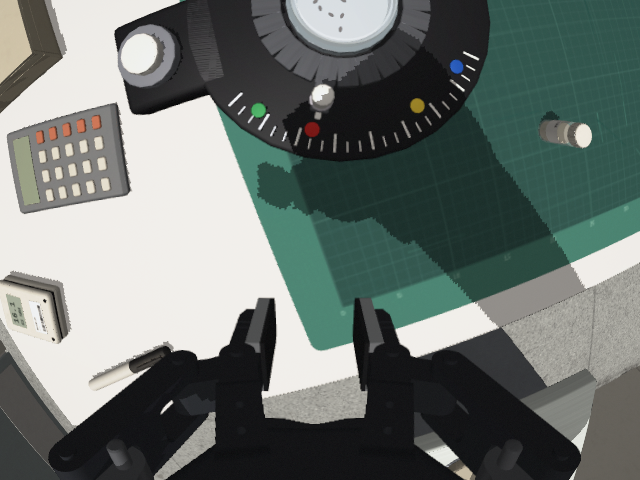

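View pics/top5c.png

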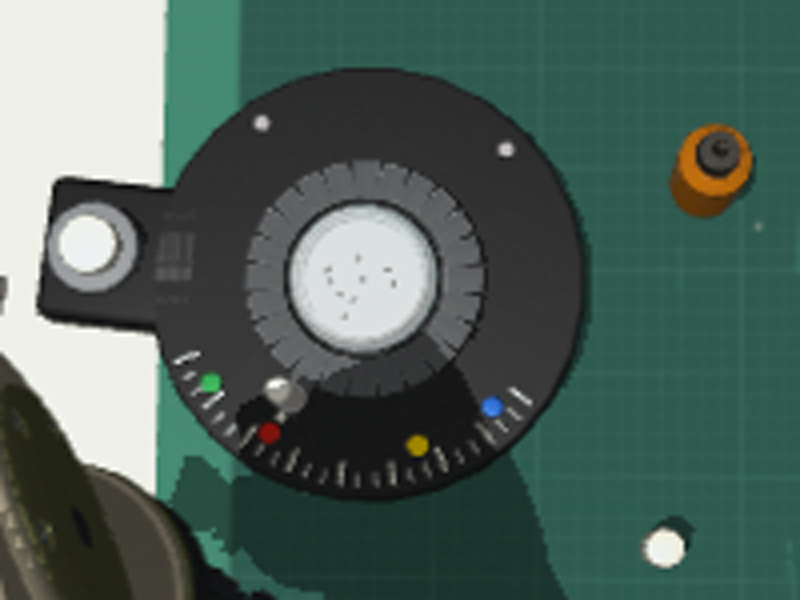

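View pics/scene5c.png

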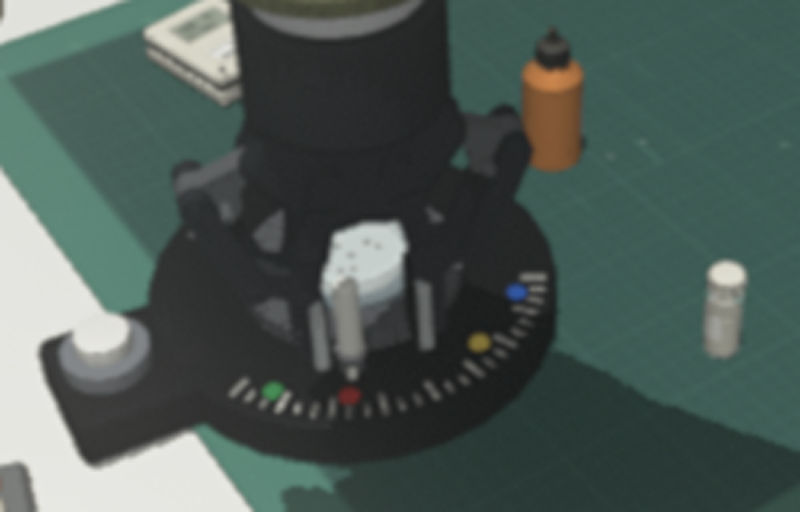

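```bash
python3 - <<'E'
import cv2,numpy as np
w=cv2.imread("pics/wrist5.png");t=cv2.imread("pics/top5.png")
a=cv2.resize(w[75:150,270:370],None,fx=5,fy=5,interpolation=cv2.INTER_CUBIC)
b=cv2.resize(t[235:270,240:300],None,fx=8,fy=8,interpolation=cv2.INTER_CUBIC)
o=np.zeros((600,500,3),np.uint8);o[:375,:500]=a
cv2.imwrite("pics/z5.png",np.clip(a*1.5,0,255).astype(np.uint8));cv2.imwrite("pics/z5t.png",np.clip(b*1.6,0,255).astype(np.uint8))
E
```

```text
(no output)
```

View pics/z5.png

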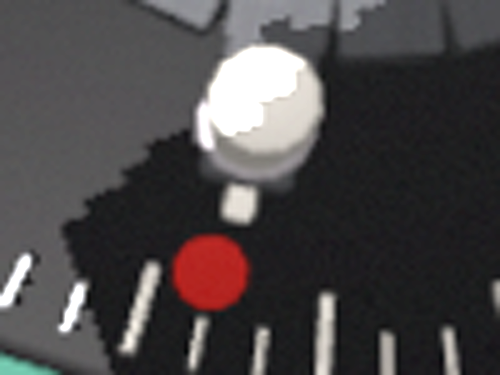

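View pics/z5t.png

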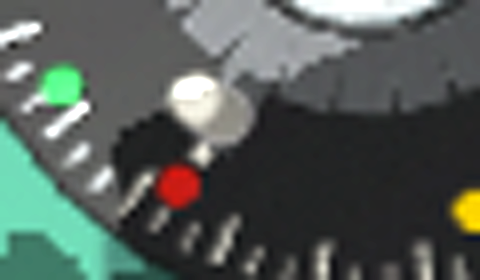

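```bash
cat > wr.py <<'E'
from h import *
class W:
    def __init__(s,f):
        c=np.load(f);s.K=c["mtx"];s.R=c["R"];s.t=c["t"];s.p=c["p"]
    def ray(s,uv,z):
        uv=np.atleast_2d(uv).astype(float);f=s.K[0,0]
        d=uv-s.K[:2,2];r=np.hypot(*d.T);th=r/f
        v=np.c_[d/r[:,None]*np.sin(th)[:,None],np.cos(th)]@s.R
        o=-s.R.T@s.t
        return o+v*((z-o[2])/v[:,2])[:,None]
E
python3 - <<'E'
from wr import *
w=W("wrist5.npz");T=C("top")
c=np.array([.591,.0444])
def an(v,c=c):return np.degrees(np.arctan2(v[1]-c[1],v[0]-c[0])),np.hypot(*(v[:2]-c))
D=dots(w.p);print(D)
Dt=T.ray([[261.88,257.72],[298.88,260.83],[247.25,245.15],[317.61,251.22]],.032)
cc=[D["red"][0][0] if D["red"] else D["red2"][0][0]]+[max(D[k],key=lambda e:e[1])[0] for k in("yellow","green")]
Dw=w.ray([[312.2,129.4]]+[q for q in cc[1:]],.032)
print(Dw.round(4),Dt.round(4))
off=(Dt[:3]-Dw).mean(0)[:2];print("off",off)
for n,u in(("tipmid",(317.6,115.6)),("tipend",(317,119.4))):
  v=w.ray(u,.0365)[0];print("wrist",n,v,an(v[:2]+off))
v=w.ray((312.2,129.4),.032)[0];print("dot",an(v[:2]+off))
for u,z in(((265.25,254.4),.0365),((262.25,258.25),.032),((261.88,257.72),.032)):
  v=T.ray(u,z)[0];print("top",v,an(v[:2]))
p=w.ray((322.5,95),.086)[0];print("post",p,an(p[:2]+off))
E
```

```text
{'red': [(array([311.57, 128.95]), np.int32(166))], 'red2': [], 'yellow': [(array([416.89, 105.17]), np.int32(166))], 'green': [(array([258.13, 109.82]), np.int32(171))], 'blue': [(array([456.14,  66.28]), np.int32(152))]}
[[0.5181 0.0913 0.032 ]
 [0.5132 0.021  0.032 ]
 [0.5419 0.1197 0.032 ]] [[ 0.519   0.0911  0.032 ]
 [ 0.5137  0.0207  0.032 ]
 [ 0.5427  0.1195  0.032 ]
 [ 0.5322 -0.0146  0.032 ]]
off [ 0.00069547 -0.00023682]
wrist tipmid [0.52548688 0.08517159 0.0365    ] (np.float64(147.97953125243612), np.float64(0.07644863994818377))
wrist tipend [0.52331592 0.08630397 0.0365    ] (np.float64(148.11823949480456), np.float64(0.07888995303681495))
dot (np.float64(147.13820021466043), np.float64(0.08591318646422492))
top [0.52503539 0.08412254 0.0365    ] (np.float64(148.94451219002846), np.float64(0.07700136566454678))
top [0.51797293 0.09033513 0.032     ] (np.float64(147.8294886251863), np.float64(0.08627275550431636))
top [0.51897354 0.09106016 0.032     ] (np.float64(147.0640374226822), np.float64(0.08581947057064791))
post [0.53431557 0.08021522 0.086     ] (np.float64(147.5659254841632), np.float64(0.06633691380111091))
```

Emit:
{"method": "carry_out", "body": {"hand": [0.4,0.4,0.4,0.4,0.4,0.4,0.4,0.4,0.4,0.4], "translation": [[30,0,0],[30,0,0],[30,0,0],[0,0,0],[0,0,0],[0,0,20],[0,0,20],[0,0,20],[0,0,15],[0,0,0]], "rot": [[0,0,0],[0,0,0],[0,0,0],[0,0,0],[0,0,0],[0,0,0],[0,0,0],[0,0,0],[0,0,0],[0,0,0]]}}

```text
t: 7.9
tool_pos: [0.5344, 0.0821, 0.0601]
tool_rot: [0.986, -0.165, -0.003, 0.001]
wrist_force: [-0.9, -0.9, 0.8]
finger_gap: 0.396
```

Emit:
{"method": "carry_out", "body": {"hand": [0.4,0.4,0.4,0.4,0.4,0.4,0.4,0.4], "translation": [[0,-3,0],[0,-3,0],[0,-1,0],[0,-1,0],[0,-0.7,0],[0,-0.5,0],[0,0,0],[0,0,0]], "rot": [[0,0,0],[0,0,0],[0,0,0],[0,0,0],[0,0,0],[0,0,0],[0,0,0],[0,0,0]]}}

```text
t: 8.57
tool_pos: [0.54, 0.0912, 0.0635]
tool_rot: [0.986, -0.165, 0.0, -0.0]
wrist_force: [-1.0, -1.2, 0.2]
finger_gap: 0.401
```

Emit:
{"method": "carry_out", "body": {"hand": [0.4,0.4,0.4,0.4,0.4,0.4,0.4,0.4,0.4,0.4,0.4,0.4], "translation": [[0,2,0],[0,3,0],[0,3,0],[0,0,0],[0,0,-15],[0,0,-20],[0,0,-20],[0,0,-20],[-25,0,0],[-25,0,0],[-25,0,0],[0,0,0]], "rot": [[0,0,0],[0,0,0],[0,0,0],[0,0,0],[0,0,0],[0,0,0],[0,0,0],[0,0,0],[0,0,0],[0,0,0],[0,0,0],[0,0,0]]}}

```text
t: 9.57
tool_pos: [0.4625, 0.1101, 0.1382]
tool_rot: [0.987, -0.163, -0.001, 0.0]
wrist_force: [0.0, 0.5, 0.7]
finger_gap: 0.398
```

Emit:
{"method": "carry_out", "body": {"hand": [0.4,0.4,0.4], "translation": [[0,0,0],[0,0,0],[0,0,0]], "rot": [[0,0,0],[0,0,0],[0,0,0]]}}

```text
t: 9.82
tool_pos: [0.4672, 0.1076, 0.1384]
tool_rot: [0.986, -0.166, 0.0, -0.0]
wrist_force: [0.2, 0.3, -0.1]
finger_gap: 0.4
```

```bash
python3 - <<'E'
from station import manip
import cv2,numpy as np
c=manip.calibration("wrist");w,d=manip.camera("wrist");cv2.imwrite(f"pics/wrist6.png",w[:,:,::-1]);np.savez("wrist6.npz",p=w,d=d,**{k:c[k] for k in("mtx","R","t")})
t,d=manip.camera("top");cv2.imwrite(f"pics/top6.png",t[:,:,::-1])
from wr import *
print(dots(w),dots(t))
r=dots(w)["red"][0][0];x,y=int(r[0])-50,int(r[1])-55;print(x,y)
a=cv2.resize(w[y:y+75,x:x+100,::-1],None,fx=5,fy=5,interpolation=cv2.INTER_CUBIC);b=cv2.resize(t[235:270,240:300,::-1],None,fx=8,fy=8,interpolation=cv2.INTER_CUBIC)
cv2.imwrite("pics/z6.png",np.clip(a*1.5,0,255).astype(np.uint8));cv2.imwrite("pics/z6t.png",np.clip(b*1.6,0,255).astype(np.uint8))
E
```

```text
{'red': [(array([311.88, 161.97]), np.int32(160))], 'red2': [], 'yellow': [(array([415.79, 136.85]), np.int32(163))], 'green': [(array([259.09, 142.89]), np.int32(171))], 'blue': [(array([455.46,  96.42]), np.int32(128))]} {'red': [(array([261.84, 257.84]), np.int32(19))], 'red2': [], 'yellow': [(array([556.88, 132.18]), np.int32(170)), (array([299., 261.]), np.int32(21))], 'green': [(array([247.25, 245.15]), np.int32(20))], 'blue': [(array([317.6, 251.4]), np.int32(15)), (array([539.15, 290.62]), np.int32(151))]}
261 106
```

View pics/z6.png

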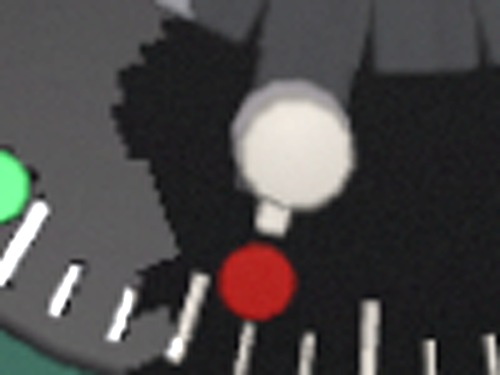

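View pics/z6t.png

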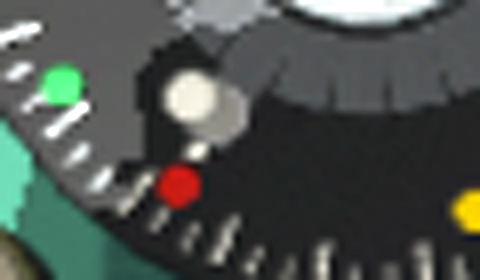

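```bash
python3 - <<'E'
from wr import *
w=W("wrist6.npz");T=C("top");c=np.array([.591,.0444])
def an(v):return np.degrees(np.arctan2(v[1]-c[1],v[0]-c[0])).round(2),np.hypot(*(v[:2]-c)).round(4)
off=np.array([.0007,-.00024])
px=lambda X,Y:((X+.5)/5-.5+261,(Y+.5)/5-.5+106)
for n,u,z in(("mid",px(272.5,219),.0365),("end",px(271,235),.0365),("dot",(311.88,161.97),.032)):
  print(n,an(w.ray(u,z)[0,:2]+off))
pt=lambda X,Y:((X+.5)/8-.5+240,(Y+.5)/8-.5+235)
print("top",an(T.ray(pt(197.5,150.5),.0365)[0,:2]),an(T.ray((261.84,257.84),.032)[0,:2]),an(T.ray(pt(179,186),.032)[0,:2]))
# automated tip centroid in wrist: bright desaturated region between post and dot
g=w.p.min(2);sub=g[145:156,311:322];print(sub)
E
```

```text
mid (np.float64(146.79), np.float64(0.077))
end (np.float64(147.02), np.float64(0.079))
dot (np.float64(146.84), np.float64(0.0858))
top (np.float64(146.96), np.float64(0.0764)) (np.float64(147.11), np.float64(0.0861)) (np.float64(147.19), np.float64(0.0859))
[[ 23  57  81 100 118 134 134 134 135 136 134]
 [ 21  41  88 110  98 100 124 133 124 124 123]
 [ 18  61 109 136 132 118 104 105  85  83  82]
 [ 18  71 118 142 141 138 131 121  54  39  38]
 [ 18  92 131 141 142 140 139 105  38  20  18]
 [ 17 101 138 144 143 141 134  88  34  16  20]
 [ 18  76 115 132 134 135 129  63  25  19  19]
 [ 19  36  67  87  93 101  95  30  20  20  19]
 [ 19  18  19  21  31  41  41  19  19  19  18]
 [ 19  19  18  18  19  16  18  17  17  16  20]
 [ 20  20  21  19  21  20  19  17  20  17  19]]
```

Emit:
{"method": "carry_out", "body": {"hand": [0,0,0,0,0,0,0,0], "translation": [[0,-27,0],[0,-27,0],[0,-27,0],[0,-27.5,0],[36,0,0],[36,0,0],[36,0,0],[0,0,0]], "rot": [[0,0,0],[0,0,0],[0,0,0],[0,0,0],[0,0,0],[0,0,0],[0,0,0],[0,0,0]]}}

```text
t: 10.58
tool_pos: [0.6099, 0.1696, 0.1363]
tool_rot: [0.986, -0.169, 0.001, 0.001]
wrist_force: [-0.9, -2.6, -0.5]
finger_gap: 0.0
```

Emit:
{"method": "carry_out", "body": {"hand": [0,0,0,0,0], "translation": [[0,0,20],[0,0,20],[0,0,20],[0,0,0],[0,0,0]], "rot": [[0,0,0],[0,0,0],[0,0,0],[0,0,0],[0,0,0]]}}

```text
t: 11.0
tool_pos: [0.6033, 0.1748, 0.0771]
tool_rot: [0.986, -0.166, -0.001, 0.001]
wrist_force: [0.3, -1.1, 0.0]
finger_gap: 0.0
```

```bash
python3 - <<'E'
from station import manip
import cv2,numpy as np
print(manip.get_state())
c=manip.calibration("wrist");w,d=manip.camera("wrist");cv2.imwrite(f"pics/wrist7.png",w[:,:,::-1]);np.savez("wrist7.npz",p=w,d=d,**{k:c[k] for k in("mtx","R","t")})
t,d=manip.camera("scene");cv2.imwrite(f"pics/scene7.png",t[:,:,::-1])
E
```

```text
{'t': 11.0, 'joint_pos': array([ 0.03081598,  0.56748197, -0.506511  ,  1.53827179,  0.29384958,
        1.11542131, -2.44346065]), 'qd': array([ 0.0009934 , -0.03619459, -0.01598191, -0.03562968, -0.00433204,
        0.0067248 ,  0.00247461]), 'tau': array([ 2.08964391e-02, -6.36997890e+01, -8.64645123e+00, -3.09986830e+01,
        8.80411640e-02, -1.89977554e-01, -6.38095988e-02]), 'tool_pos': array([0.60327347, 0.17482069, 0.07708093]), 'tool_rot': array([ 9.86186976e-01, -1.65628956e-01, -1.42166523e-03,  5.24793401e-04]), 'wrist_force': array([ 0.30041205, -1.062693  ,  0.03750619]), 'ft_torque': array([-0.00533921,  0.00585748, -0.00536752]), 'finger_gap': 0.0004380296702353832}
```

View pics/wrist7.png

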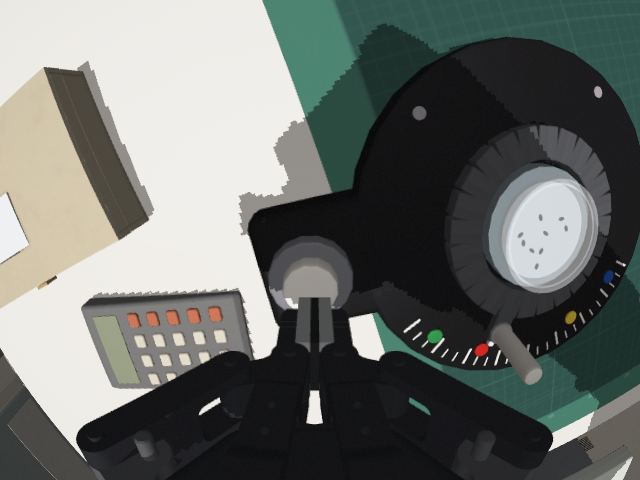

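View pics/scene7.png

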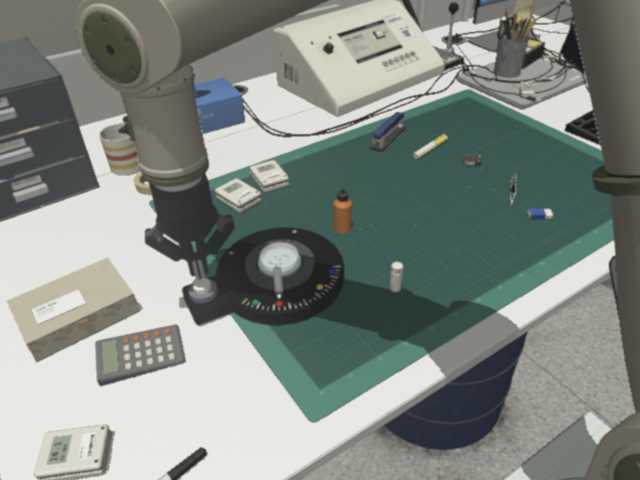

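The closed fingertips are centred over the button (wrist view, cap at about 310, 280). Pressing slowly.

Emit:
{"method": "carry_out", "body": {"hand": [0,0,0,0,0,0,0,0,0], "translation": [[0,0,7],[0,0,6],[0,0,3],[0,0,2],[0,0,2],[0,0,2],[0,0,1],[0,0,0],[0,0,0]], "rot": [[0,0,0],[0,0,0],[0,0,0],[0,0,0],[0,0,0],[0,0,0],[0,0,0],[0,0,0],[0,0,0]]}}

```text
t: 11.85
tool_pos: [0.6037, 0.1753, 0.0555]
tool_rot: [0.986, -0.165, -0.0, 0.0]
wrist_force: [-4.1, -1.8, 3.8]
finger_gap: 0.001
```

Emit:
{"method": "carry_out", "body": {"hand": [0,0,0,0], "translation": [[0,0,1],[0,0,1],[0,0,0],[0,0,0]], "rot": [[0,0,0],[0,0,0],[0,0,0],[0,0,0]]}}

```text
t: 12.18
tool_pos: [0.6039, 0.1755, 0.0541]
tool_rot: [0.986, -0.165, 0.0, -0.0]
wrist_force: [-4.7, -2.6, 9.7]
finger_gap: -0.001
```

Emit:
{"method": "carry_out", "body": {"hand": [0,0,0,0,0], "translation": [[0,0,1],[0,0,1],[0,0,0],[0,0,0],[0,0,0]], "rot": [[0,0,0],[0,0,0],[0,0,0],[0,0,0],[0,0,0]]}}

```text
t: 12.6
tool_pos: [0.604, 0.1756, 0.0539]
tool_rot: [0.986, -0.165, 0.001, 0.0]
wrist_force: [-10.0, -5.0, 23.0]
finger_gap: 0.003
```

The button is on its stop: the tip moved only 0.2 mm more and the force rose to 23 N. Releasing and backing off.

Emit:
{"method": "carry_out", "body": {"hand": [0,0,0,0,0,0,0,0,0,0], "translation": [[0,0,-4],[0,0,-4],[0,0,-8],[0,0,-20],[0,0,-30],[0,0,-30],[0,0,-20],[0,0,0],[0,0,0],[0,0,0]], "rot": [[0,0,0],[0,0,0],[0,0,0],[0,0,0],[0,0,0],[0,0,0],[0,0,0],[0,0,0],[0,0,0],[0,0,0]]}}

```text
t: 13.43
tool_pos: [0.6036, 0.1753, 0.1666]
tool_rot: [0.986, -0.165, -0.0, 0.0]
wrist_force: [0.4, 0.3, -0.2]
finger_gap: 0.002
```

Emit:
{"method": "carry_out", "body": {"hand": [0,0,0,0,0,0,0,0], "translation": [[-25,-30,0],[-25,-30,0],[-25,-30,0],[-25,-30,0],[-10,-30,0],[0,0,0],[0,0,0],[0,0,0]], "rot": [[0,0,0],[0,0,0],[0,0,0],[0,0,0],[0,0,0],[0,0,0],[0,0,0],[0,0,0]]}}

```text
t: 14.1
tool_pos: [0.5486, 0.3522, 0.1656]
tool_rot: [0.986, -0.165, -0.001, 0.001]
wrist_force: [1.2, -0.5, 0.4]
finger_gap: 0.001
```

```bash
python3 - <<'E'
from station import manip
import cv2,numpy as np
from h import *
T=C("top");t,d=manip.camera("top");cv2.imwrite("pics/top8.png",t[:,:,::-1]);s,_=manip.camera("scene");cv2.imwrite("pics/scene8.png",s[:,:,::-1])
print({k:v for k,v in dots(t).items()})
cv2.imwrite("pics/top8c.png",cv2.resize(t[150:300,195:395,::-1],None,fx=4,fy=4,interpolation=cv2.INTER_CUBIC))
cv2.imwrite("pics/z8t.png",cv2.resize(t[235:270,240:300,::-1],None,fx=8,fy=8,interpolation=cv2.INTER_CUBIC))
print(np.abs(t.astype(int)-np.load("top0.npz")["p"])[150:300,340:395].mean())
cv2.imwrite("pics/scene8c.png",cv2.resize(s[180:340,170:420,::-1],None,fx=3.2,fy=3.2,interpolation=cv2.INTER_CUBIC))
E
```

```text
{'red': [(array([261.88, 257.72]), np.int32(25))], 'red2': [], 'yellow': [(array([556.92, 132.17]), np.int32(172)), (array([298.88, 260.83]), np.int32(24))], 'green': [(array([247.25, 245.15]), np.int32(20))], 'blue': [(array([317.61, 251.22]), np.int32(23)), (array([539.15, 290.62]), np.int32(151))]}
0.44472727272727275
```

View pics/top8c.png

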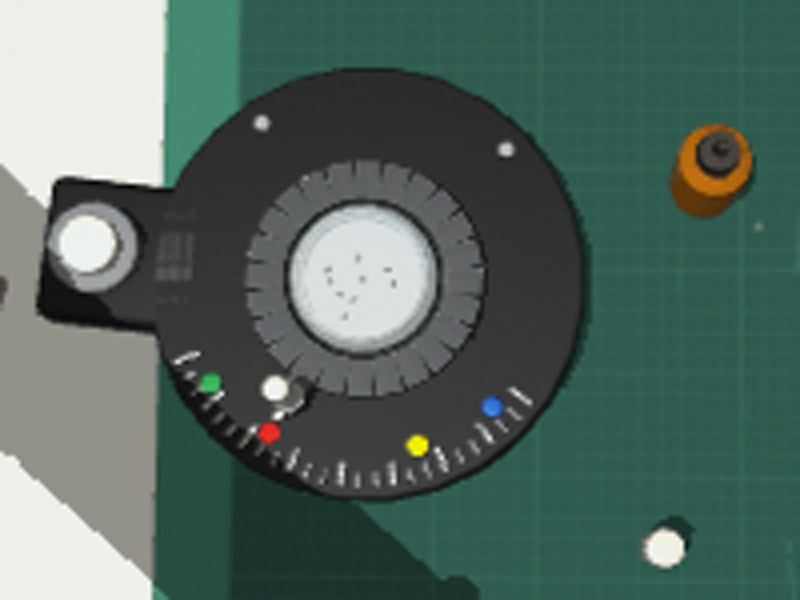

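View pics/z8t.png

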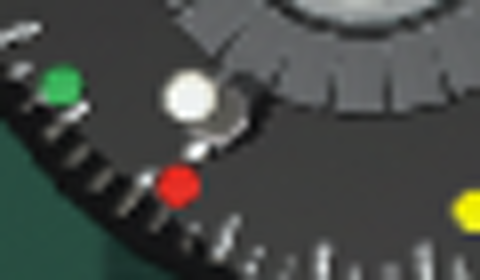

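View pics/scene8c.png

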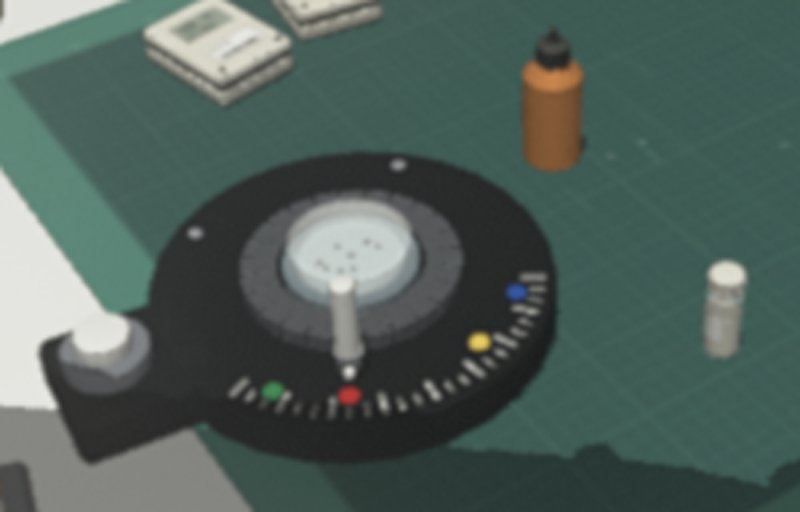

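```bash
python3 tip.py pics/scene8.png 348.5 371.5 | tail -2; python3 -c "
from station import manip
print(manip.job_done())"
```

```text
(np.float64(278.6566666666667), np.float64(295.59833333333336)) [0.52804138 0.08516391] 147.0780982542618 0.07500322931557497
(np.float64(278.6566666666667), np.float64(295.59833333333336)) [0.51820326 0.09083607] 147.46673985988866 0.08634624638739447
the job is handed in; nothing more can be done
None
```

The iris pointer is on the middle of the red dot, the lamp button has been pressed fully and released, and the job is handed in after about 14 s of the 48 s.

- **Lever:** I pushed the post round its arc with the open fingers in short steps, looked, and added one correction of about 1 mm. The last angle checks put the pointer within about 0.4° of the dot's middle:

| View | Pointer | Red dot |
|---|---|---|
| wrist | 146.8–147.0° | 146.8° |
| top | 147.0° | 147.1° |
| scene | 147.1° | 147.5° |

- **Button:** I pressed it with the closed fingertips until it stopped moving, 6 mm down, with the vertical force reaching 23 N. After I lifted off, its top was back where it started in both the top and scene views.
- **Everything else:** The dish looks the same in the before and after pictures. The image area with the vial and dropper bottle is practically unchanged. The arm ended clear of everything, with its wrist force back to about zero.

No final check failed. The only disagreements were the sub-degree ones between cameras above. Early on, a circle fitted to the dots alone put the stand's centre about 12 mm off, so I used the stand's outline and the ring's edges instead, which agreed with each other.

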